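# Slide two polished stone samples face to face

## Task

Pair up the polished stone samples: take the loose one with the same outline as the stone mounted on the wooden stand and set it flat on that stone with about a third of its length hanging out over the end away from the metal stop. Then slide it along, faces touching, until it is home at the stop and covers the mounted stone (do not lower it straight down into that place), and let go. Leave the short and the round sample where they lie.

Things in the scene. Friction and masses are not known exactly. Their poses are not given: they have to be found in the camera images.
- long_sample: loose polished stone block 100 x 50 x 25 mm (x, y, z), about 0.34 kg, the same outline as the stone mounted on the stand; lies flat on the desk. Origin: centre of its underside; x along its 100 mm length, y along its 50 mm width, z up. Either way round is the same.
- seat (a point): centre of the 100 x 50 mm upper face of the stone mounted on the fixed stand, 35 mm above the desk; x along its length to the metal stop, y across, z up. Wooden board below: 160 x 90 x 10 mm, x -72 to +88 mm. Stop: near face at x = +51 mm, 8 mm thick, 50 wide, 11 mm above the face; other sides open. A sample that is home has its origin here.
- short_sample: another loose stone block, too short: 60 x 50 x 25 mm; origin at the centre of its underside, x along the 60 mm. Not to be used.
- round_sample: a loose round stone disc, 64 mm in diameter and 25 mm high; origin at the centre of its underside. Not to be used.
Mind the look-alikes: they are no part of the job. What is shaped like the long_sample but purple or red is not meant.

How it is judged:
On the way:
1. the long sample touches the mounted stone's face while it still hangs out 20 to 75 mm over the end away from the stop (sideways within 20 mm, turned less than 15 degrees) (z of long_sample in the frame of seat between -0.004 and 0.004 m and contact force between long_sample and stand above 0.3 N and x of long_sample in the frame of seat between -0.075 and -0.02 m and y of long_sample in the frame of seat between -0.02 and 0.02 m and angle between the x axis of long_sample and the x axis of seat, either way round below 0.262 rad), for 0.1 s.
At the end, for the whole second after the job is handed in: the long sample lies flat and at rest on the mounted stone, face on face (height within 4 mm), its centre within 10 mm of the mounted stone's centre lengthwise and sideways, edges parallel within 10 degrees; the short and round samples within 30 mm of where they started (z of long_sample in the frame of seat between -0.004 and 0.004 m and contact force between long_sample and stand above 0.3 N and x of long_sample in the frame of seat between -0.01 and 0.01 m and y of long_sample in the frame of seat between -0.01 and 0.01 m and angle between the x axis of long_sample and the x axis of seat, either way round below 0.175 rad and angle between long_sample's own z axis and vertical below 0.06 rad and linear speed of long_sample below 0.02 m/s and distance of each of short_sample, round_sample from where it was at the start of the episode below 0.03 m); the robot touches nothing.
It fails at once if the long sample is held 7 to 30 mm above its final place (within 15 mm lengthwise, 20 mm sideways) instead of being slid in (x of long_sample in the frame of seat between -0.015 and 0.015 m and y of long_sample in the frame of seat between -0.02 and 0.02 m and z of long_sample in the frame of seat between 0.007 and 0.03 m).
It fails at once if the short or the round sample is moved by more than 30 mm (distance of any of short_sample, round_sample from where it was at the start of the episode above 0.03 m).
It also fails if it takes over 40 s, if anything falls off the work surface, if the arm or the gripper's body presses on something with over 40 N, if the wrist force passes 120 N, or if a joint passes its speed limit or range.

## Robot

A 7-joint arm with a two-finger parallel gripper is mounted at the origin on the work surface. World frame = base frame: x ahead of the robot, y to its left, z up, the work surface at z = 0. Lengths are in m, angles in rad, forces in N, time in s.
With the tool pointing down it reaches from about 0.4 to 0.9 m from the base axis. Payload 5.5 kg.
Tool frame: the origin (TCP) lies midway between the tips of the shut fingers; the grasp point (between the pads) lies 19 mm behind it; z points along the fingers, y is the line along which they close (so a half turn about z gives the same grasp; the last joint's range is limited). The gripper opens to 85 mm and grips with 20 to 120 N. Pads are 22 mm wide; open, the fingers measure 114 mm over their backs; the gripper's body (76 mm by 85 mm) begins 54 mm behind the grasp point. The pads swing forward as they close: fully open they stand 13 mm farther back than shut.
Start: joints at [1.386, 0.501, -0.427, 1.55, 0.221, 1.138, -0.21], TCP at [0.281, -0.586, 0.231] pointing down, gripper open.
Joint ranges: [-2.88, 2.88], [-0.31, 2.03], [-1.54, 1.56], [0.2, 2.42], [-1.41, 4.55], [0.19, 2.02], [-2.57, 2.57]. Speed limits (rad/s): [2.57, 2.57, 3.14, 3.14, 3.14, 3.14, 3.14].

## Interface

Orientations are given as a rotation vector (axis times angle).
In Python, from station import arm gives the robot as it stands.
- The arm moves only by the tool move_arm, never from a script. Its argument "motion" is a list of rows, each a list of 7 numbers: the shift along the world's x, y, z normalised to -1 to 1, where 1 is 250 mm, then the turn, a rotation vector about the world's x, y, z normalised to -1 to 1, where 1 is 360 degrees, then the opening, from 0 (shut) to 1 (fully open). In form: [[tx, ty, tz, ax, ay, az, jaw], ...]. A call has 1 to 12 rows; each row shifts and turns the commanded pose from where the row before left it; what a row does not reach is not made up. A row lasts 1/10 s, in which the tool goes at most 50 mm and 8.59 degrees, less where a joint would pass 70% of its speed; a pose out of reach is approached as far as the arm can. A call with a number of a shift or a turn outside -1 to 1 is refused whole. A call with a gripper value outside its range is refused whole. The fingers move at their own pace and stop on an object; "force" is the grip in N (left out, the last holds). Time passes only in rows, so rows that do not move let the fingers close. It gives the time, the measured TCP pose, the force, the opening and the grip force at its end, in the units of the state.
- arm.get_obs(): the state, without advancing time (a new reading comes with each control period).
- arm.get_image(name): name is "scene" or "top" or "wrist"; returns the picture (420x560x3 uint8, red, green, blue); there is no depth.
- arm.camera_info(name): a dict with "K" (3x3 intrinsics, pixels), "world_to_cam" (4x4, takes a point from world to camera coordinates). Camera axes: x right, y up, looking along -z (the intrinsics and any distortion apply to the point x, -y, -z); pixel columns grow to the right and rows downward; lengths in m; the calibration is good to about 2 mm. A picture is of the moment at which its call begins: read the wrist's pose just before it. camera_info takes no time and is no camera call; for the wrist camera it gives the pose at the moment of the call.
- arm.job_done(): hands the job in; it is judged then, once.
Trained networks look in the newest picture that a camera, given by its name, has taken for a name from the list of things; names that differ only in an ending like _2 or _b are one class to them, and where a whole thing is asked for, a point or a joint stands for the part that bears it (a point fixed in the world has none). Each returns a list of dicts, best first, with "score" (0 to 1); they miss things now and then, are a little off and sometimes report something else, mostly with a low value. They report only what shows in the picture. A call takes as long as a camera call. They do not tell look-alikes from the thing itself.
- arm.boxes_of(target, camera): "extent" ([left, top, right, bottom] in pixels, round what is visible of it).
- arm.outline_of(target, camera): "region" (420x560 bool, what is visible of it) and "extent" ([left, top, right, bottom] in pixels, round what is visible of it).
- arm.place_of(target, camera): "centre" ([column, row] in pixels: a listed point, or the origin of a listed thing).
The state is a dict: "time_s": time; "joint_positions": joint angles; "dq": joint speeds; "joint_efforts": joint torques, N m; "tool_pos": TCP position; "eef_rot": TCP orientation; "ft_force": force on the tool from outside, world axes, zero at the start; "wrist_torque": the same for the moment, N m; "grip_width": opening from 0.0 (shut) to 1.0 (fully open); "finger_force": force on a finger pad.
Only numpy, scipy, OpenCV 4.12 (cv2) and the standard library are available. Lean on these libraries where they do the work, as an engineer would, in place of code of your own. Each camera call takes 0.05 s, during which the arm holds its last target. There are 200 camera calls.

## Working session

There is one attempt and no reset: what is moved stays moved. The work goes in short steps, Python scripts to look and compute and a tool call to move; the robot and the scene stay as the last step left them, time stands still between calls to the robot, and variables do not carry over. Pictures are saved under pics/ and viewed, at most 10 in all, crops included, and the job is handed in when it is done.

Besides the shell and the picture viewer there is one more tool, called after "Call:" as name(argument=value, ...) on one line, values as JSON. move_arm: Moves the arm, as the interface text tells. Its arguments: {"type":"object","properties":{"motion":{"type":"array","items":{"type":"array","items":{"type":"number"}}},"force":{"type":"number"}},"required":["motion"]}

```bash
mkdir -p pics
cat > h.py <<'E'
from station import arm
import numpy as np, cv2
def ray(cam,uv,z):
    ci=arm.camera_info(cam); K=np.array(ci["K"]); T=np.array(ci["world_to_cam"])
    d=np.linalg.inv(K)@[uv[0],uv[1],1]; d=np.array([d[0],-d[1],-d[2]])
    R=T[:3,:3]; o=-R.T@T[:3,3]; d=R.T@d
    return o+d*(z-o[2])/d[2]
def rect(cam,region,z):
    c=max(cv2.findContours(region.astype(np.uint8),cv2.RETR_EXTERNAL,cv2.CHAIN_APPROX_NONE)[0],key=len)[:,0,:]
    P=np.array([ray(cam,p,z)[:2] for p in c])
    return cv2.minAreaRect((P*1000).astype(np.float32))
E
python3 - <<'E'
from h import *
for c in("top","scene"):
    im=arm.get_image(c); cv2.imwrite(f"pics/{c}.png",im[:,:,::-1])
    print(c,{k:v for k,v in arm.camera_info(c).items()})
    for n in("long_sample","short_sample","round_sample"):
        for d in arm.outline_of(n,c): print(n,round(d["score"],2),d["extent"],rect(c,d["region"],.025))
    for d in arm.place_of("seat",c): print("seat",d,ray(c,d["centre"],.035))
    for d in arm.place_of("long_sample",c): print("long",d,ray(c,d["centre"],.0))
print(arm.get_obs())
E
```

```text
top {'K': array([[511.19690288,   0.        , 285.39607087],
       [  0.        , 511.19690288, 216.853727  ],
       [  0.        ,   0.        ,   1.        ]]), 'world_to_cam': array([[ 0.00470121, -0.99992388, -0.01140765,  0.02796474],
       [ 0.9923618 ,  0.00325877,  0.12331842, -0.48125832],
       [-0.12327186, -0.01190027,  0.99230158, -0.9755233 ],
       [ 0.        ,  0.        ,  0.        ,  1.        ]])}
long_sample 0.87 [220.2, 218.3, 269.5, 247.1] ((449.5120849609375, 113.61460876464844), (51.462562561035156, 102.95077514648438), 0.22561822831630707)
long_sample 0.75 [347.1, 259.8, 399.0, 303.5] ((360.37762451171875, -139.02806091308594), (99.84561157226562, 49.90660095214844), 61.166072845458984)
long_sample 0.64 [184.3, 277.1, 229.6, 333.5] ((307.5892333984375, 184.74453735351562), (98.9079818725586, 54.276424407958984), 34.077552795410156)
long_sample 0.61 [287.4, 216.2, 328.9, 271.0] ((432.8528137207031, -13.596038818359375), (101.11737823486328, 51.84236526489258), 20.10218048095703)
short_sample 0.94 [405.5, 212.3, 445.6, 251.2] ((455.72247314453125, -244.2
[... 2411 characters left out ...]
6, 'joint_positions': array([ 1.38620326,  0.5008959 , -0.42697804,  1.55038672,  0.22079617,
        1.13828822, -0.21030923]), 'dq': array([-0.00105391, -0.00209544,  0.00033948, -0.00039745,  0.00058071,
       -0.00029841, -0.00140034]), 'joint_efforts': array([ 2.12245723e-03, -5.69015694e+01, -5.80645010e+00, -2.81184447e+01,
        1.25621774e-02,  2.29503035e-03,  3.61046591e-05]), 'tool_pos': array([ 0.28146296, -0.58591258,  0.23131583]), 'eef_rot': array([3.06314666e+00, 6.97516609e-01, 6.32086785e-05]), 'ft_force': array([-0.07341913, -0.82611799, -0.88876765]), 'wrist_torque': array([-0.01653067, -0.04375819, -0.05083762]), 'finger_force': 0.0, 'grip_width': 1.0021212778814852}
```

View pics/top.png

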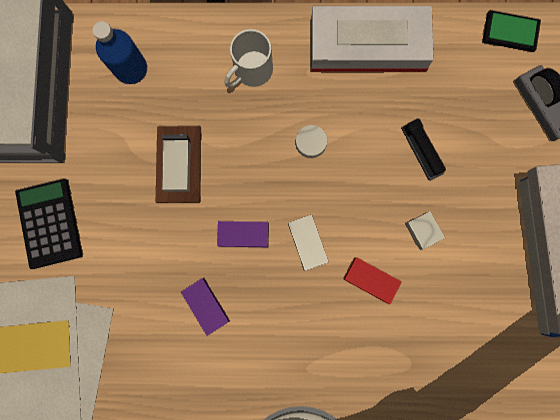

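View pics/scene.png

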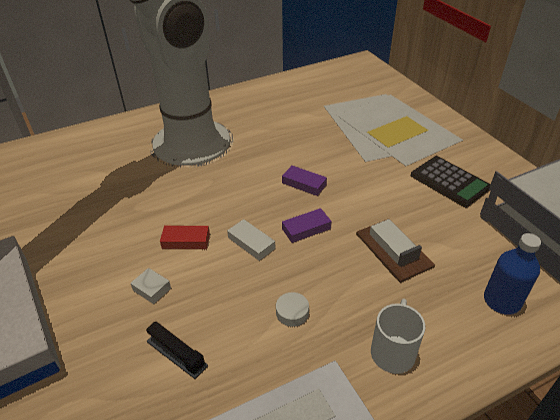

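The pictures show four long blocks in the top view: purple (244,235), purple (205,306), red (372,281) and white (308,243). Only the white stone matches the mounted one and isn't purple or red. The short sample is at (425,230), the round one at (311,141), and the stand at (178,164) with its stop at the top (far +x) end.

Run:
```python
from h import *
im=cv2.imread("pics/top.png"); cv2.imwrite("pics/crop.png",cv2.resize(im[115:285,140:350],None,fx=3.5,fy=3.5,interpolation=cv2.INTER_CUBIC))
hsv=cv2.cvtColor(im,cv2.COLOR_BGR2HSV)
g=cv2.cvtColor(im,cv2.COLOR_BGR2GRAY)
# white stones
w=((hsv[:,:,1]<70)&(g>150)).astype(np.uint8)
def sub(m,x0,y0,x1,y1):
    o=np.zeros_like(m);o[y0:y1,x0:x1]=m[y0:y1,x0:x1];return o
print("seat",rect("top",sub(w,150,120,205,210),.035))
print("long",rect("top",sub(w,280,205,335,280),.025))
b=(g<95).astype(np.uint8)
print("board",rect("top",sub(b,145,115,210,212),.010))
```

```text
seat ((585.6482543945312, 249.82371520996094), (97.98866271972656, 47.95869064331055), 1.6322740316390991)
long ((431.9110107421875, -14.516761779785156), (100.42149353027344, 48.896297454833984), 19.43779754638672)
board ((592.1863403320312, 249.17721557617188), (158.7113037109375, 91.6949462890625), 0.5367663502693176)
```

View pics/crop.png

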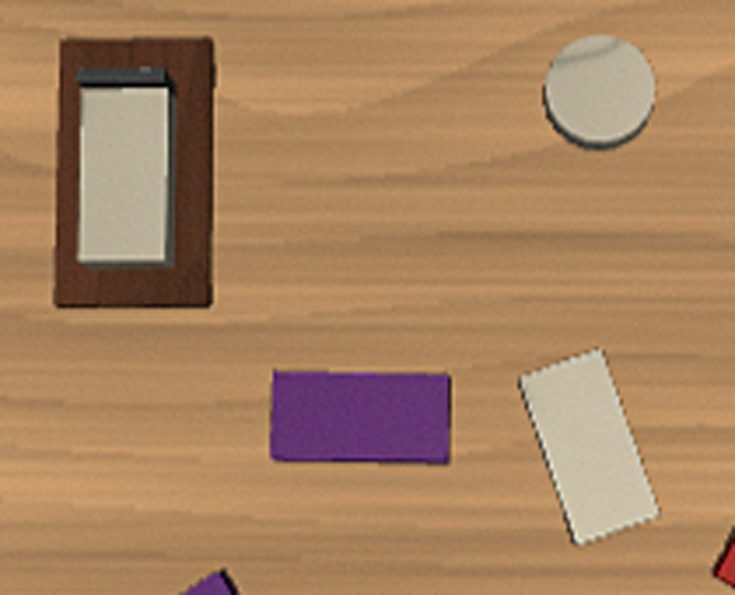

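The enlarged crop confirms it: the white block at (308,243) is long and has the stand stone's outline. The stop is at the far (+x) end of the stand. I'll move above the block.

Call:
move_arm(motion=[[0.05,0.18,-0.02,0,0,-0.0014,1],[0.05,0.18,-0.02,0,0,-0.0014,1],[0.05,0.18,-0.02,0,0,-0.0014,1],[0.05,0.18,-0.02,0,0,-0.0014,1],[0.05,0.18,-0.02,0,0,-0.0014,1],[0.05,0.18,-0.02,0,0,-0.0014,1],[0.05,0.18,-0.02,0,0,-0.0014,1],[0.05,0.18,-0.02,0,0,-0.0014,1],[0.05,0.18,-0.02,0,0,-0.0014,1],[0.05,0.18,-0.02,0,0,-0.0014,1],[0.05,0.18,-0.02,0,0,-0.0014,1],[0.05,0.14,-0.02,0,0,-0.0014,1]], force=50)

```text
time_s: 1.8
tool_pos: [0.4319, -0.0532, 0.1717]
eef_rot: [3.095, 0.537, 0.002]
ft_force: [0.3, -0.5, -0.2]
grip_width: 1.0
finger_force: 0.0
```

```bash
cat > m.py <<'E'
from h import *
import sys
from scipy.spatial.transform import Rotation as Ro
z=float(sys.argv[1]);n=sys.argv[2]
im=arm.get_image("wrist")[:,:,::-1]; cv2.imwrite(f"pics/{n}.png",im)
for d in arm.outline_of("long_sample","wrist"): 
    c=d["region"]; print(round(d["score"],2),d["extent"],im[c].mean(0).round(),rect("wrist",c,z))
for d in arm.place_of("seat","wrist"): print("seat",d,ray("wrist",d["centre"],.035))
o=arm.get_obs(); R=Ro.from_rotvec(o["eef_rot"]).as_matrix()
print(o["time_s"],o["tool_pos"],"toolx deg",np.degrees(np.arctan2(R[1,0],R[0,0])),R[:,2],o["ft_force"],o["grip_width"])
E
python3 m.py .025 w1
```

```text
0.97 [0.5, 169.7, 65.4, 275.9] [93. 48. 89.] ((311.197998046875, 182.50827026367188), (101.88652038574219, 70.85274505615234), 33.10764694213867)
0.76 [38.8, 67.4, 172.7, 158.8] [120.  57. 110.] ((449.8022155761719, 116.3541259765625), (108.36239624023438, 54.20491409301758), 89.81079864501953)
0.7 [208.4, 117.9, 266.3, 227.4] [ 88. 103. 109.] ((434.22137451171875, -10.105354309082031), (100.75491333007812, 51.42636489868164), 20.05133819580078)
0.57 [283.9, 230.9, 368.8, 320.7] [ 31.  37. 174.] ((364.5224914550781, -133.69190979003906), (108.86885833740234, 53.84589385986328), 62.22068786621094)
1.95 [ 0.43215436 -0.05315066  0.17151815] toolx deg 19.962278846693067 [ 7.47761361e-04  6.74525375e-04 -9.99999493e-01] [0.29938543 0.34663585 0.03996704] 0.9932827849478418
```

View pics/w1.png

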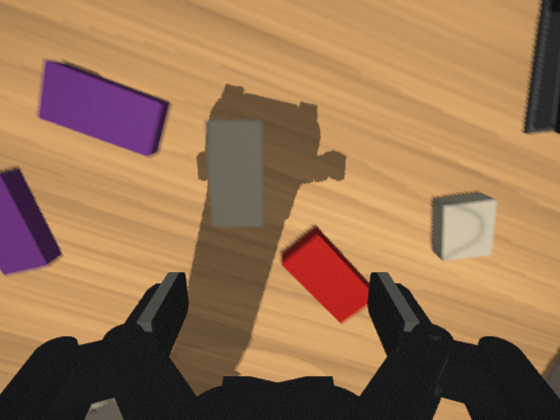

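The block sits at (208–266, 118–228) in the wrist picture, in the gripper's shadow. I'll move over it and go down.

Call:
move_arm(motion=[[0,0.08,0,0,0,0,1],[0,0.084,0,0,0,0,1],[0,0,-0.12,0,0,0,1],[0,0,-0.12,0,0,0,1],[0,0,-0.12,0,0,0,1],[0,0,-0.1,0,0,0,1],[0,0,-0.1,0,0,0,1],[0,0,-0.05,0,0,0,1],[0,0,-0.03,0,0,0,1],[0,0,-0.02,0,0,0,1],[0,0,0,0,0,0,1]])

```text
time_s: 3.05
tool_pos: [0.4318, -0.0152, 0.0065]
eef_rot: [3.095, 0.534, 0.001]
ft_force: [0.3, 0.1, -0.5]
grip_width: 0.999
finger_force: 0.0
```

Call:
move_arm(motion=[[0,0,0,0,0,0,0.3],[0,0,0,0,0,0,0.3],[0,0,0,0,0,0,0.3],[0,0,0,0,0,0,0.3],[0,0,0,0,0,0,0.3],[0,0,0,0,0,0,0.3],[0,0,0,0,0,0,0.3]], force=50)

```text
time_s: 3.75
tool_pos: [0.4321, -0.0148, 0.0072]
eef_rot: [3.095, 0.535, 0.002]
ft_force: [-1.4, 0.1, 6.8]
grip_width: 0.574
finger_force: 51.2
```

Call:
move_arm(motion=[[0,0,0.06,0,0,0,0.3],[0,0,0.14,0,0,0,0.3],[0,0,0.16,0,0,0,0.3],[0.06,0.132,0.04,0,0,-0.0065,0.3],[0.06,0.132,0,0,0,-0.0065,0.3],[0.06,0.132,0,0,0,-0.0065,0.3],[0.06,0.132,0,0,0,-0.0065,0.3],[0.06,0.132,0,0,0,-0.0065,0.3],[0.06,0.132,0,0,0,-0.0065,0.3],[0.06,0.132,0,0,0,-0.0065,0.3],[0.056,0.132,0,0,0,-0.0065,0.3],[0,0,0,0,0,0,0.3]])

```text
time_s: 4.95
tool_pos: [0.5506, 0.2561, 0.1068]
eef_rot: [-3.136, -0.032, -0.002]
ft_force: [-0.6, 0.0, -3.5]
grip_width: 0.57
finger_force: 54.9
```

```bash
python3 m.py .11 w2
python3 - <<'E'
from h import *
a=arm.get_image("top")[80:260,120:300,::-1];s=arm.get_image("scene")[150:330,300:480,::-1]
cv2.imwrite("pics/c2.png",cv2.resize(np.hstack([a,s]),None,fx=2.2,fy=2.2,interpolation=cv2.INTER_CUBIC))
E
```

```text
0.72 [218.1, 171.4, 340.2, 374.5] [101. 116. 123.] ((543.71240234375, 249.7897186279297), (116.95561218261719, 55.65137481689453), 1.1065751314163208)
0.62 [374.8, 289.4, 504.6, 358.5] [79. 36. 69.] ((531.207275390625, 162.44329833984375), (76.4678726196289, 33.6129264831543), 65.93989562988281)
seat {'centre': [286.4, 173.7], 'score': 0.57} [0.58466917 0.24243687 0.035     ]
5.1 [0.54943134 0.24828357 0.10548286] toolx deg 0.9373099801643523 [-0.00190222 -0.00153759 -0.99999701] [ 0.17510655 -0.71199445 -4.36911489] 0.5708162499976329
```

View pics/w2.png

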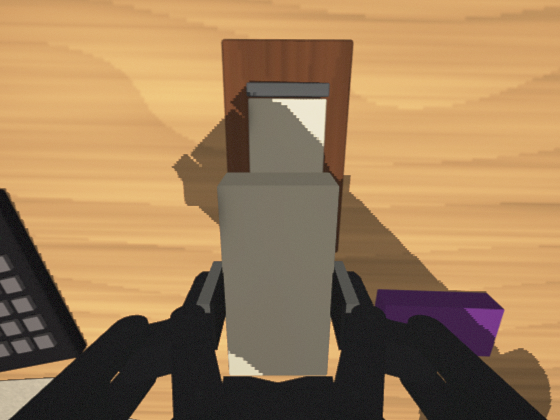

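View pics/c2.png

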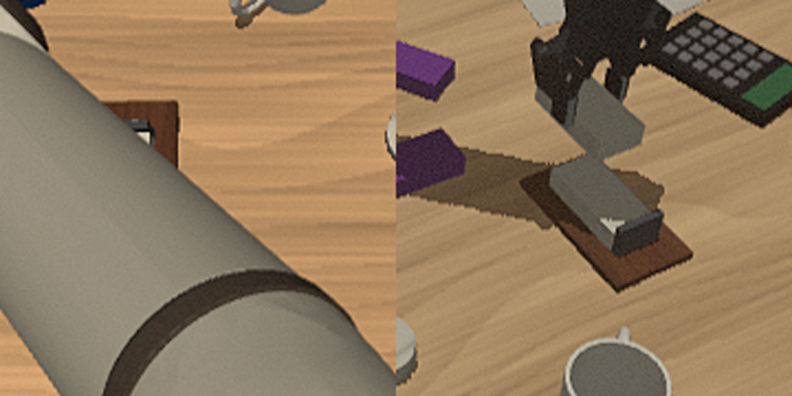

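Run:
```python
from h import *
o=arm.get_obs();print(o["tool_pos"])
p=lambda u,v,z:print((u,v),ray("wrist",(u,v),z).round(4))
for q in[(249,97),(327,97),(249,165),(325,165)]:p(*q,.035)
for q in[(247,83),(328,83)]:p(*q,.046)
for q in[(222,40),(353,40)]:p(*q,.01)
tz=o["tool_pos"][2]-.0072+.025
for q in[(219,187),(338,187),(230,374),(330,374)]:p(*q,tz)
```

```text
[0.54989402 0.24712087 0.10569666]
(249, 97) [0.6343 0.266  0.035 ]
(327, 97) [0.6351 0.2166 0.035 ]
(249, 165) [0.5908 0.2666 0.035 ]
(325, 165) [0.5915 0.2151 0.035 ]
(247, 83) [0.6421 0.2662 0.046 ]
(328, 83) [0.6429 0.2182 0.046 ]
(222, 40) [0.6701 0.2856 0.01  ]
(353, 40) [0.6714 0.1978 0.01  ]
(219, 187) [0.5996 0.2714 0.1235]
(338, 187) [0.6003 0.223  0.1235]
(230, 374) [0.5012 0.2704 0.1235]
(330, 374) [0.5018 0.2195 0.1235]
```

```bash
python3 m.py .1235 w3;python3 m.py .1235 w4
```

```text
0.97 [365.4, 286.7, 490.7, 354.7] [79. 37. 70.] ((543.1650390625, 172.4837188720703), (69.44527435302734, 30.630327224731445), 66.00035095214844)
0.72 [207.1, 35.1, 334.4, 215.4] [ 70.  89. 115.] ((624.4797973632812, 250.68740844726562), (61.034366607666016, 47.82072830200195), 1.2772161960601807)
0.66 [218.1, 170.5, 341.4, 375.4] [101. 116. 123.] ((553.3658447265625, 247.0469970703125), (106.29898071289062, 50.25602340698242), 0.663616418838501)
seat {'centre': [276.5, 174.2], 'score': 0.67} [0.58519307 0.24842179 0.035     ]
5.35 [0.55047366 0.24760514 0.10625136] toolx deg 0.8005552843438213 [-1.64842031e-04 -8.51421154e-04 -9.99999624e-01] [-0.28495105 -0.11501271 -4.15447716] 0.573764113039986
0.95 [218.6, 170.5, 341.5, 374.9] [100. 116. 123.] ((553.408935546875, 247.9079132080078), (106.47479248046875, 50.860652923583984), 0.8417530655860901)
0.67 [365.6, 288.2, 494.3, 353.6] [79. 38. 71.] ((543.2545166015625, 173.07061767578125), (68.44200134277344, 30.39456558227539), 66.65849304199219)
seat {'centre': [274.6, 170.6], 'score': 0.72} [0.5877961  0.25064844 0.035     ]
5.5 [0.55057841 0.24841582 0.10642728] toolx deg 0.8420019062366141 [ 1.62422883e-04 -2.12241422e-04 -9.99999964e-01] [-0.50354333 -0.38658167 -3.08288308] 0.567355992603625
```

View pics/w4.png

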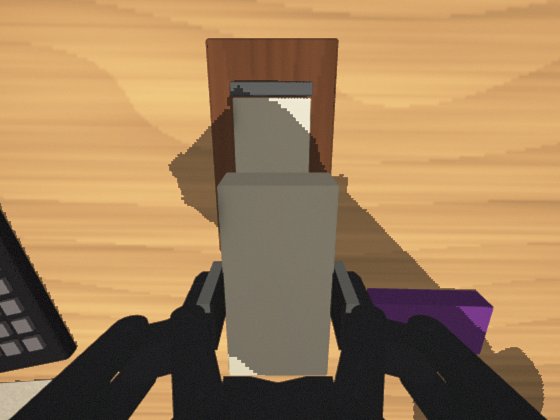

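The stop is at columns 230–312, row 88, and the held block at 218–341. They are parallel, and the block is about 2 mm off sideways. I'll lower it to just above contact.

Call:
move_arm(motion=[[0,0.008,-0.06,0,0,0,0.3],[0,0,-0.08,0,0,0,0.3],[0,0,-0.06,0,0,0,0.3],[0,0,-0.03,0,0,0,0.3],[0,0,0,0,0,0,0.3],[0,0,0,0,0,0,0.3]])

```text
time_s: 6.1
tool_pos: [0.5506, 0.2514, 0.0488]
eef_rot: [-3.141, -0.025, -0.0]
ft_force: [0.4, -0.4, -4.2]
grip_width: 0.571
finger_force: 54.8
```

Call:
move_arm(motion=[[0,0,-0.006,0,0,0,0.3],[0,0,-0.006,0,0,0,0.3],[0,0,0,0,0,0,0.3]])

```text
time_s: 6.4
tool_pos: [0.5507, 0.2511, 0.0461]
eef_rot: [-3.141, -0.024, -0.001]
ft_force: [-0.3, -0.2, -3.7]
grip_width: 0.569
finger_force: 54.8
```

Call:
move_arm(motion=[[0,0,-0.006,0,0,0,0.3],[0,0,-0.006,0,0,0,0.3],[0,0,0,0,0,0,0.3]])

```text
time_s: 6.7
tool_pos: [0.5503, 0.251, 0.0426]
eef_rot: [3.141, 0.024, -0.0]
ft_force: [-0.2, 0.1, -4.6]
grip_width: 0.568
finger_force: 54.8
```

Call:
move_arm(motion=[[0,0,-0.004,0,0,0,0.3],[0,0,0,0,0,0,0.3]])

```text
time_s: 6.9
tool_pos: [0.5505, 0.2511, 0.0423]
eef_rot: [3.141, 0.024, 0.0]
ft_force: [-3.0, -0.8, 1.9]
grip_width: 0.572
finger_force: 55.6
```

Contact made, with the force up about 6 N. Now I'll slide it.

Call:
move_arm(motion=[[0.008,0,0,0,0,0,0.3],[0.012,0,0,0,0,0,0.3],[0.012,0,0,0,0,0,0.3],[0.012,0,0,0,0,0,0.3],[0.012,0,0,0,0,0,0.3]])

```text
time_s: 7.4
tool_pos: [0.5645, 0.2518, 0.0423]
eef_rot: [-3.141, -0.025, 0.0]
ft_force: [-4.3, 0.1, 6.4]
grip_width: 0.572
finger_force: 56.1
```

Call:
move_arm(motion=[[0.012,0,0,0,0,0,0.3],[0.012,0,0,0,0,0,0.3],[0.012,0,0,0,0,0,0.3],[0.012,0,0,0,0,0,0.3],[0.012,0,0,0,0,0,0.3]])

```text
time_s: 7.9
tool_pos: [0.5795, 0.2518, 0.0423]
eef_rot: [-3.141, -0.025, 0.0]
ft_force: [-4.6, 0.4, 6.4]
grip_width: 0.573
finger_force: 56.1
```

Call:
move_arm(motion=[[0.008,0,0,0,0,0,0.3],[0.008,0,0,0,0,0,0.3],[0.004,0,0,0,0,0,0.3]])

```text
time_s: 8.2
tool_pos: [0.5847, 0.2518, 0.0423]
eef_rot: [-3.141, -0.025, -0.0]
ft_force: [-4.3, 0.2, 6.5]
grip_width: 0.573
finger_force: 56.0
```

Call:
move_arm(motion=[[0.004,0,0,0,0,0,0.3],[0.004,0,0,0,0,0,0.3]])

```text
time_s: 8.4
tool_pos: [0.5853, 0.2518, 0.0423]
eef_rot: [3.141, 0.025, -0.003]
ft_force: [-9.3, -1.0, 11.0]
grip_width: 0.572
finger_force: 56.6
```

Home at the stop: the x force jumped at x≈0.585. I'll unload slightly and release.

Call:
move_arm(motion=[[-0.004,0,0.002,0,0,0,0.3],[0,0,0,0,0,0,1],[0,0,0,0,0,0,1],[0,0,0,0,0,0,1],[0,0,0,0,0,0,1],[0,0,0,0,0,0,1],[0,0,0,0,0,0,1]])

```text
time_s: 9.1
tool_pos: [0.5856, 0.2511, 0.0423]
eef_rot: [-3.141, -0.024, -0.0]
ft_force: [-0.2, 0.0, -0.4]
grip_width: 1.001
finger_force: 0.0
```

Call:
move_arm(motion=[[0,0,0.04,0,0,0,1],[0,0,0.1,0,0,0,1],[0,0,0.15,0,0,0,1],[0,0,0.15,0,0,0,1],[-0.15,0,0.1,0,0,0,1],[-0.15,0,0,0,0,0,1],[0,-0.18,0,0,0,0,1],[0,-0.18,0,0,0,0,1],[0,-0.18,0,0,0,0,1],[0,-0.18,0,0,0,0,1],[0,0,0,0,0,0,1]])

```text
time_s: 10.2
tool_pos: [0.5107, 0.0628, 0.1775]
eef_rot: [3.137, 0.008, -0.0]
ft_force: [-0.2, 0.2, 0.2]
grip_width: 1.002
finger_force: 0.0
```

Run:
```python
from h import *
a=arm.get_image("top")[:,:,::-1]
for d in arm.outline_of("long_sample","top"): print(round(d["score"],2),d["extent"],rect("top",d["region"],.06))
s=arm.get_image("scene")[150:330,300:480,::-1]
cv2.imwrite("pics/f.png",cv2.resize(np.hstack([a[80:260,120:300],s]),None,fx=2.2,fy=2.2,interpolation=cv2.INTER_CUBIC))
o=arm.get_obs();print(o["tool_pos"],o["ft_force"])
```

```text
0.81 [215.8, 218.8, 244.6, 245.1] ((446.18438720703125, 135.59669494628906), (49.65513229370117, 47.850929260253906), 0.22598405182361603)
0.71 [181.7, 278.3, 230.4, 336.7] ((309.627197265625, 179.47799682617188), (96.9788589477539, 54.196990966796875), 32.843135833740234)
0.69 [156.6, 134.8, 189.7, 188.8] ((583.9755249023438, 247.9524688720703), (103.80533599853516, 54.453224182128906), 1.6322708129882812)
0.43 [389.6, 277.0, 400.5, 291.1] ((359.40869140625, -176.6990203857422), (26.531599044799805, 13.007630348205566), 31.35240936279297)
[0.51072493 0.07149309 0.17805961] [-1.47022445  0.18069234 -0.16311777]
```

View pics/f.png

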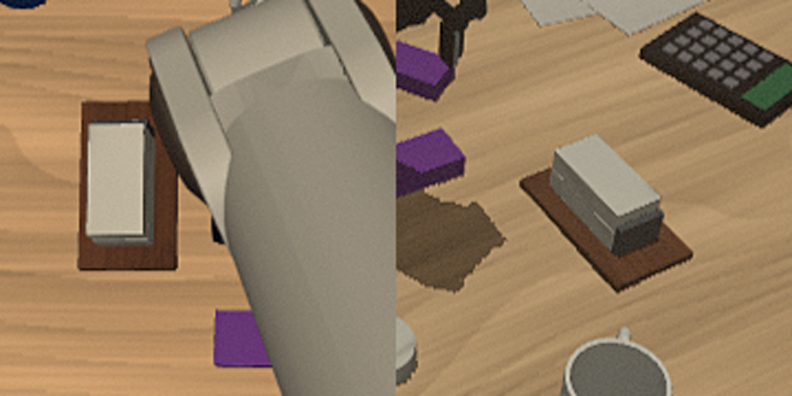

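The block (crop 88–152, 122–240) lies flat and covers the mounted stone, centred to within about 2 mm against the stop. The gripper is clear, so I'm handing in.

```bash
python3 -c "
from station import arm
print(arm.job_done())"
```

```text
the job is handed in; nothing more can be done
None
```

The white long sample was set on the mounted stone hanging out about 35 mm, slid home to the stop and released, then handed in; the last picture shows it covering the stone, and the arm never went near the short and round samples.

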